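# Prop up the recipe tablet on its kickstand

### The arm

A 6-joint arm with a two-finger parallel gripper is mounted at the origin on the work surface. World frame = base frame: x ahead of the robot, y to its left, z up, the work surface at z = 0. Lengths are in mm, angles in rad, forces in N, time in s.
With the tool pointing down it reaches from about 350 to 975 mm from the base axis. Payload 7.1 kg.
Tool frame: the origin (TCP) lies at the very end of the fingers, on their centre line; the grasp point (between the pads) lies 19 mm behind it (ctrl.grasp_offset is the distance from the TCP to the grasp point, in mm); z points along the fingers, y is the line along which they close (so a half turn about z gives the same grasp; the last joint's range is limited). The gripper opens to 88 mm and grips with 3 to 60 N. Pads are 20 mm wide; open, the fingers measure 115 mm over their backs; the gripper's body (75 mm by 178 mm) begins 61 mm behind the grasp point.
Start: joints at [-1.217, 0.423, 1.63, -0, 1.089, -0.019], TCP at [227.657, -582.046, 222.675] pointing down, gripper open.
Joint ranges: [-3, 3], [-0.9, 2.11], [0.09, 2.58], [-1.31, 4.45], [0.11, 2.69], [-2.54, 2.54]. Speed limits (rad/s): [2.39, 2.39, 3.01, 3.14, 3.14, 3.14].

### API

Orientations are given as a rotation vector (axis times angle).
In Python, from workcell import ctrl, viewer, ticket, models gives the robot as it stands.
- The arm moves only by the tool play_rows, never from a script. Its arguments are lists of equal length, an entry for each row: "dp": the shift along the world's x, y, z in mm, a list of three; "yaw": the turn about the world's z in degrees. In form: {"dp": [[tx, ty, tz], ...], "yaw": [yaw, ...]}. A call has 1 to 8 rows; each row shifts and turns the commanded pose from where the row before left it; what a row does not reach is not made up. A row lasts 1/12 s, in which the tool goes at most 41.7 mm and 7.16 degrees, less where a joint would pass 70% of its speed; a pose out of reach is approached as far as the arm can. A call is refused whole if a number of a shift passes 41.7 or a number of a turn 7.16, either way. A call with a gripper value outside its range is refused whole. "gripper" is the closure, from 0 (fully open) to 1 (shut), set as the call begins (left out, the last holds). The fingers move at their own pace and stop on an object; the grip force is fixed at half the most. Time passes only in rows, so rows that do not move let the fingers close. It gives the time, the measured TCP pose, the force, the opening and the grip force at its end, in the units of the state.
- ctrl.get_obs(): the state, without advancing time (a new reading comes with each control period).
- viewer.get_image(name): name is "scene" or "top" or "wrist"; returns a dict with "pixels" (420x560x3 uint8, red, green, blue), "range_z" (420x560 float32, mm along the optical axis (not along the pixel's ray), 0 where there is no reading), "fx", "fy", "cx", "cy" (pixels), "dist_coeffs" ([k1, k2, p1, p2, k3] as OpenCV has them; the pictures are not rectified), "T" (4x4, takes a point from camera to world coordinates); the wrist camera has in their place "hand_eye" (4x4, takes a point from camera to tool coordinates, whose origin is the TCP and whose axes are the flange's). Camera axes: x right, y up, looking along -z (the intrinsics and any distortion apply to the point x, -y, -z); pixel columns grow to the right and rows downward; lengths in mm; the calibration is good to about 2 mm. A picture is of the moment at which its call begins: read the wrist's pose just before it.
- ticket.close_job(): hands the job in; it is judged then, once.
Trained networks look in a picture, given as the dict that the camera call returned (one of the last four; its "shot" number tells which), for a name from the list of things; names that differ only in an ending like _2 or _b are one class to them, and where a whole thing is asked for, a point or a joint stands for the part that bears it (a point fixed in the world has none). Each returns a list of dicts, best first, with "conf" (0 to 1); they miss things now and then, are a little off and sometimes report something else, mostly with a low value. They report only what shows in the picture. A call takes as long as a camera call.
- models.look_for(picture, name): "bbox" ([centre column, centre row, width, height] in pixels, round what is visible of it).
- models.landmark_of(picture, name): "location" ([column, row] in pixels: a listed point, or the origin of a listed thing).
The state is a dict: "t": time; "qpos": joint angles; "qvel": joint speeds; "joint_torque": joint torques, N m; "ee_pos": TCP position; "orientation": TCP orientation; "ft_force": force on the tool from outside, world axes, zero at the start; "moment": the same for the moment, N m; "width": finger opening in mm; "grasp_force": force on a finger pad.
Only numpy, scipy, OpenCV 4.12 (cv2) and the standard library are available. Lean on these libraries where they do the work, as an engineer would, in place of code of your own. Each camera call takes 0.05 s, during which the arm holds its last target. There are 200 camera calls.

### The job

The recipe tablet lies on its screen on the kitchen counter. Fold its kickstand out all the way to the stop, then take the tablet by its carry handle and stand it up on its bottom edge, leaning back on the kickstand, with its screen squarely facing the tray with the roast. Set it down gently and leave the tray, the two jars and the spoon where they are.

Things in the scene. Friction and masses are not known exactly. Their poses are not given: they have to be found in the camera images.
- tablet: Tablet in a grey case, 160 (bottom to top edge) x 225 wide x 22 mm, 0.45 to 0.76 kg, lying flat on its screen at first. Origin: centre of the case, 11 mm above the counter. x points to the top edge and handle, z out of the back (up at first); the screen looks along -z. The bottom edge it is to stand on is at x = -80 mm. On its open stand it leans back 22 degrees, handle bar about 187 mm high.
- handle_mid (a point): Middle of the carry handle: a round bar, 14 mm thick, straight for 96 mm along the tablet's y, 118 mm from the case's centre along its x, at half its thickness (bar 4 to 18 mm above the counter at first); 31 mm of free space between bar and case. Gripped lightly (about 10 N) the bar turns between the fingers, so the tablet can be tipped up about its bottom edge with the gripper kept upright.
- kickstand (a joint): Opening angle of the kickstand on the tablet's back: 0 folded flat, 0.873 rad (50 degrees) fully out at its stop. It turns about an axis along the tablet's y, the foot rising from the back. Stiff hinge (about 1.2 N at the foot): it stays where it is left.
- kickstand_hinge (a point): Middle of the kickstand's hinge axis: 25 mm from the case's centre along the tablet's x, 17 mm along its z (6 mm above the back face). Axes as the tablet's.
- kickstand_foot (a point): Middle of the kickstand's foot: a round rubber bar, 10 mm thick, 116 mm long along the tablet's y, 102 mm from the hinge axis. Folded, it lies 1 mm above the back, 3 mm inside the bottom edge, middle 28 mm above the counter. Two flat arms, 88 mm apart inside, join it to the hinge. Pinch it from above at its middle, one finger inside the frame, one outside, and swing it up round the hinge.
- tray: Green oval plastic tray, 360 x 240 x 14 mm, with a brown seasoned roast on it (top about 85 mm above the counter), heavy. Origin at the centre of its underside. To be left where it is; the tablet's screen must face it.
- salt_jar: Pale jar with a black lid, 76 mm diameter, 135 mm high. Origin at the centre of its underside. To be left alone.
- soda_jar: Clear jar with a blue lid, 58 mm diameter, 105 mm high. Origin at the centre of its underside. To be left alone.
- spoon: Brass spoon, 170 mm long, lying on the counter. To be left alone.

How it is judged (in metres and radians):
On the way, in this order (a step that is already met when the one before it is completed fails the run):
1. the kickstand is folded out to its stop (within 0.12 rad) (value of joint kickstand above 0.753 rad), for 0.2 s.
2. the tablet stands on its bottom edge, leaning back on the kickstand (angle between tablet's own x axis and vertical below 0.5 rad and angle between tablet's own z axis and vertical above 1.85 rad and height (world z) of kickstand_foot below 0.009 m), for 0.2 s.
At the end, for the whole second after the job is handed in: Kickstand at its stop (within 0.12 rad); tablet at rest on its bottom edge, leaning back 16 to 29 degrees, kickstand foot on the counter (middle under 9 mm high); tray's centre in front of the screen, at most 180 mm to either side of its middle (all of step 2 and value of joint kickstand above 0.753 rad and z of tray in the frame of tablet below -0.12 m and y of tray in the frame of tablet between -0.18 and 0.18 m and linear speed of tablet below 0.02 m/s); the robot touches nothing.
It fails at once if the tray, a jar or the spoon is moved by more than 30 mm (distance of any of tray, salt_jar, soda_jar, spoon from where it was at the start of the episode above 0.03 m).
It fails at once if the tablet is dropped or let fall on the counter (linear speed of tablet above 0.5 m/s and height (world z) of tablet below 0.1 m).
It also fails if it takes over 61 s, if anything falls off the work surface, if the arm or the gripper's body presses on something with over 40 N, if the wrist force passes 120 N, or if a joint passes its speed limit or range.

## Working session

There is one attempt and no reset: what is moved stays moved. The work goes in short steps, Python scripts to look and compute and a tool call to move; the robot and the scene stay as the last step left them, time stands still between calls to the robot, and variables do not carry over. Pictures are saved under pics/ and viewed, at most 10 in all, crops included, and the job is handed in when it is done.

Besides the shell and the picture viewer there is one more tool, called after "Call:" as name(argument=value, ...), one argument or row to a line, values as JSON. play_rows: Moves the arm, as the interface text tells. Its arguments: {"type":"object","properties":{"dp":{"type":"array"},"yaw":{"type":"array"},"gripper":{"type":"number"}},"required":["dp","yaw"]}

```bash
mkdir -p pics; cat > h.py <<'E'
import numpy as np, cv2
from workcell import ctrl, viewer, ticket, models
from scipy.spatial.transform import Rotation as R
def shot(name):
    o=ctrl.get_obs(); p=viewer.get_image(name)
    if 'T' in p: T=np.array(p['T'])
    else:
        W=np.eye(4); W[:3,:3]=R.from_rotvec(o['orientation']).as_matrix(); W[:3,3]=o['ee_pos']; T=W@np.array(p['hand_eye'])
    p['Tw']=T; return p
def ray(p,uv):
    K=np.array([[p['fx'],0,p['cx']],[0,p['fy'],p['cy']],[0,0,1.]])
    n=cv2.undistortPoints(np.array([[uv]],float),K,np.array(p['dist_coeffs'],float))[0,0]
    return np.array([n[0],-n[1],-1.])
def atz(p,uv,z):
    d=p['Tw'][:3,:3]@ray(p,uv); c=p['Tw'][:3,3]; return c+d*(z-c[2])/d[2]
def dep(p,uv):
    z=p['range_z'][int(round(uv[1])),int(round(uv[0]))]; return p['Tw'][:3,:3]@(ray(p,uv)*z)+p['Tw'][:3,3]
def save(p,n): cv2.imwrite('pics/'+n,p['pixels'][:,:,::-1])
E
python3 - <<'E'
from h import *
np.set_printoptions(precision=1,suppress=True)
Z={'tablet':11,'handle_mid':11,'kickstand_hinge':28,'kickstand_foot':28,'tray':0,'salt_jar':0,'soda_jar':0,'spoon':2}
ims=[]
for n in ['top','scene']:
    p=shot(n); save(p,n+'0.png'); ims.append(p['pixels'])
    for k,z in Z.items():
        for r in models.landmark_of(p,k)[:2]:
            print(n,k,round(r['conf'],2),np.array(r['location']),atz(p,r['location'],z))
o=ctrl.get_obs(); print(o)
cv2.imwrite('pics/both.png',cv2.resize(np.vstack(ims),(448*1,672))[:,:,::-1])
E
```

```text
top tablet 0.63 [395.2 244.6] [ 546.6 -168.5   11. ]
top handle_mid 0.83 [343.5 242.2] [550.  -50.9  11. ]
top kickstand_hinge 0.66 [384.9 243.6] [ 546.9 -140.3   28. ]
top kickstand_foot 0.82 [428.  247.1] [ 540.7 -236.8   28. ]
top tray 0.87 [152.9 256.5] [511.5 376.4   0. ]
top salt_jar 0.69 [306.8 154.9] [757.   32.4   0. ]
top soda_jar 0.57 [383.2 153.2] [ 765.8 -150.8    0. ]
top soda_jar 0.46 [430.7 245. ] [ 548.1 -254.2    0. ]
top spoon 0.98 [235.7 167. ] [722.7 199.4   2. ]
scene tablet 0.79 [249.3 150. ] [ 535.6 -176.3   11. ]
scene handle_mid 0.83 [269.6 177.4] [549.8 -43.5  11. ]
scene kickstand_hinge 0.93 [255.  153.1] [ 540.1 -135.7   28. ]
scene kickstand_foot 0.79 [236.4 133.3] [ 538.  -246.5   28. ]
scene tray 0.87 [385.3 285.1] [519.  378.8   0. ]
scene salt_jar 0.82 [214.7 226.7] [750.2  30.6   0. ]
scene salt_jar 0.15 [171.8 187.5] [ 782.8 -156.7    0. ]
scene soda_jar 0.58 [172.6 187.4] [ 780.8 -155.9   -0. ]
scene spoon 0.73 [256.9 270.2] [731.8 198.4   2. ]
{'t': 0.9, 'qpos': array([-1.2,  0.4,  1.6, -0. ,  1.1, -0. ]), 'qvel': array([-0., -0., -0., -0.,  0.,  0.]), 'joint_torque': array([  0. , -54.5, -27.4,   0.1,   0. ,   0. ]), 'ee_pos': array([ 227.6, -582.1,  222.7]), 'orientation': array([-3.1, -0.6,  0. ]), 'ft_force': array([-0.1,  0. ,  0.7]), 'moment': array([-0.,  0.,  0.]), 'grasp_force': 0.0, 'width': 87.7152619585955}
```

View pics/top0.png

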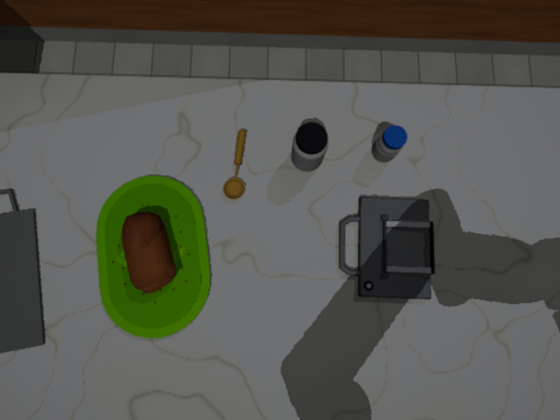

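View pics/scene0.png

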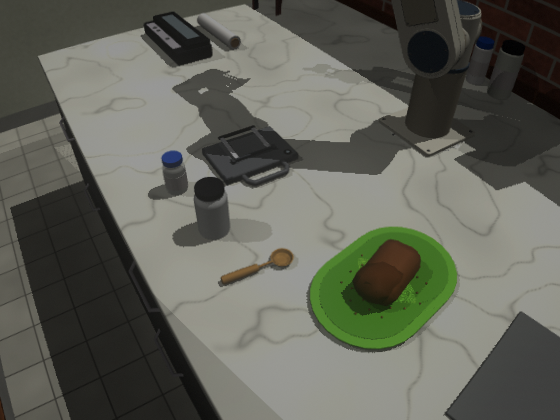

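The top view shows the tablet near pixel (395,245) with its handle toward the tray (+y), which is already the right way round. The jars are at (310,145) and (390,143), the spoon at (238,165) and the tray at (153,256). The scene view agrees with this.

I'll move above the tablet and check it with the wrist camera.

Call:
play_rows(
  dp=[
    [22, 29, 8],
    [22, 29, 8],
    [22, 29, 8],
    [22, 29, 8],
    [22, 29, 8],
    [22, 29, 8],
    [22, 29, 8],
    [22, 29, 8],
  ],
  yaw=[-2, -2, -2, -2, -2, -2, -2, -2],
)

```text
t: 1.57
ee_pos: [404.4, -348.5, 287.3]
orientation: [3.138, 0.144, 0.0]
ft_force: [0.9, -0.6, -1.0]
width: 87.6
grasp_force: 0.0
```

Call:
play_rows(
  dp=[
    [22, 29, 8],
    [22, 29, 8],
    [22, 29, 8],
    [22, 29, 8],
    [22, 25, 0],
    [22, 0, 0],
    [0, 0, 0],
    [0, 0, 0],
  ],
  yaw=[-2, -2, -2, -2, -1, 0, 0, 0],
)

```text
t: 2.23
ee_pos: [536.1, -208.5, 318.4]
orientation: [3.14, -0.097, -0.001]
ft_force: [-1.0, -0.7, 0.4]
width: 87.9
grasp_force: 0.0
```

```bash
cat > m.py <<'E'
from h import *
import sys
np.set_printoptions(precision=1,suppress=True)
Z={'tablet':11,'handle_mid':11,'kickstand_hinge':28,'kickstand_foot':28}
for n in sys.argv[2:]:
    p=shot(n); save(p,n+sys.argv[1]+'.png')
    for k,z in Z.items():
        for r in models.landmark_of(p,k)[:1]:
            print(n,k,round(r['conf'],2),np.array(r['location']),atz(p,r['location'],z),dep(p,r['location']))
o=ctrl.get_obs(); M=R.from_rotvec(o['orientation']).as_matrix()
print(o['t'],o['ee_pos'],'y ang',np.degrees(np.arctan2(M[1,1],M[0,1])),M[:,2],o['ft_force'],o['width'])
E
python3 m.py 1 wrist
```

```text
wrist tablet 0.84 [246.1 162.7] [ 545.5 -161.4   11. ] [ 546.9 -162.5   20.7]
wrist handle_mid 0.69 [160.9 169.1] [544.2 -40.7  11. ] [545.2 -43.3  18.1]
wrist kickstand_hinge 0.75 [225.5 167.4] [ 543.4 -134.9   28. ] [ 544.1 -135.6   32.5]
wrist kickstand_foot 0.77 [301.7 168.8] [ 535.1 -237.5   28. ] [ 537.6 -236.7   42.4]
2.4833 [ 534.8 -209.6  318.6] y ang -93.71184897902586 [-0.  0. -1.] [-0.5 -0.8  0.4] 87.81775773154384
```

View pics/wrist1.png

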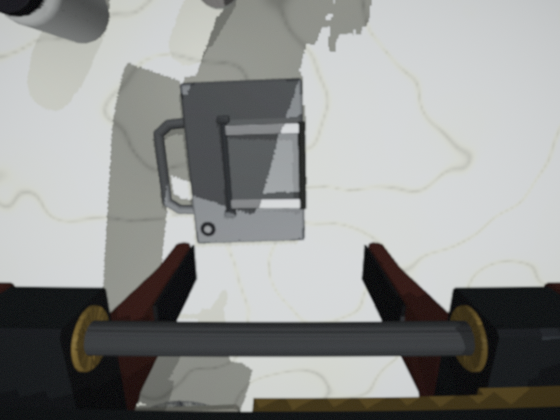

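The wrist view shows the foot bar from (303,122) to (304,208), the hinge bar from (222,120) to (231,213) and the handle from (157,133) to (168,205).

```bash
python3 - <<'E'
from h import *
np.set_printoptions(precision=1,suppress=True)
p=shot('wrist')
for n,uv,z in [('foot',(303,122),30),('foot',(303,208),30),('hinge',(222,120),28),('hinge',(231,213),28),('hand',(157,133),14),('hand',(168,205),14),('bl',(182,84),22),('tl',(197,242),22),('b',(301,79),22),('b',(304,239),22)]:
    print(n,atz(p,uv,z))
print(p['Tw'])
E
```

```text
foot [ 595.1 -243.    30. ]
foot [ 479.  -237.8   30. ]
hinge [ 604.4 -138.    28. ]
hinge [ 477.6 -136.7   28. ]
hand [593.2 -45.3  14. ]
hand [491.3 -44.7  14. ]
bl [652.8 -90.4  22. ]
tl [434.8 -81.3  22. ]
b [ 648.5 -243.5   22. ]
b [ 429.6 -237.6   22. ]
[[  -0.1    1.     0.3  611.7]
 [  -1.    -0.1   -0.  -213. ]
 [  -0.    -0.3    1.   480.1]
 [   0.     0.     0.     1. ]]
```

Call:
play_rows(
  dp=[
    [1, -10, -41],
    [1, -10, -41],
    [0, -10, -41],
    [0, 0, -41],
    [0, 0, -41],
    [0, 0, -35],
    [0, 0, -20],
    [0, 0, 0],
  ],
  yaw=[1, 0.5, 0, 0, 0, 0, 0, 0],
)

```text
t: 3.2
ee_pos: [534.0, -237.7, 55.8]
orientation: [-3.138, 0.06, 0.012]
ft_force: [-0.7, 1.0, 0.3]
width: 87.7
grasp_force: 0.0
```

```bash
python3 m.py 2 wrist
```

```text
wrist tablet 0.98 [167.1 221.2] [ 544.6 -163.8   11. ] [ 548.2 -167.8   21.8]
wrist kickstand_hinge 0.65 [113.4 233.1] [ 543.8 -136.3   28. ] [ 545.1 -138.2   31.6]
wrist kickstand_foot 0.57 [284.1 241. ] [ 535.1 -239.1   28. ] [ 540.2 -239.2   40.5]
3.45 [ 539.  -239.5   62.4] y ang -92.15711058919747 [ 0. -0. -1.] [ 0.  -0.4  0.6] 88.1240456426793
```

View pics/wrist2.png

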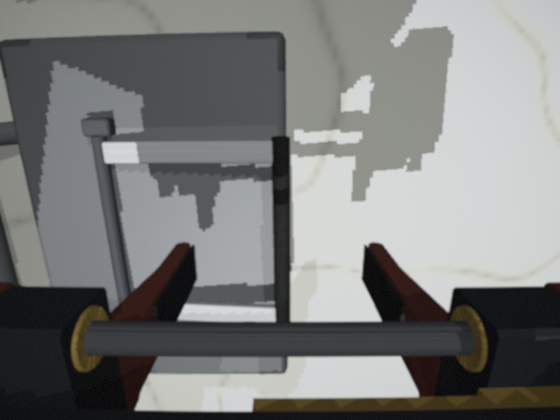

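The wrist view shows the foot bar vertical at column 281, between the fingers at 190 and 370, and the frame is clear of the inner finger.

Call:
play_rows(
  dp=[
    [0, 0, -12],
    [0, 0, -10],
    [0, 0, -8],
    [0, 0, -4],
    [0, 0, 0],
    [0, 0, 0],
  ],
  yaw=[0, 0, 0, 0, 0, 0],
)

```text
t: 3.95
ee_pos: [537.3, -238.5, 25.7]
orientation: [-3.141, 0.059, 0.002]
ft_force: [-0.0, -0.5, 0.6]
width: 88.1
grasp_force: 0.0
```

Call:
play_rows(
  dp=[
    [0, 0, 0],
    [0, 0, 0],
  ],
  yaw=[0, 0],
)

```text
t: 4.12
ee_pos: [537.9, -238.8, 26.5]
orientation: [3.141, -0.059, 0.001]
ft_force: [0.3, -0.1, -0.2]
width: 87.8
grasp_force: 0.0
```

Call:
play_rows(
  dp=[
    [0, 0, -2],
    [0, 0, 0],
    [0, 0, 0],
    [0, 0, 0],
    [0, 0, 0],
    [0, 0, 0],
    [0, 0, 0],
    [0, 0, 0],
  ],
  yaw=[0, 0, 0, 0, 0, 0, 0, 0],
  gripper=1,
)

```text
t: 4.78
ee_pos: [537.6, -238.7, 24.3]
orientation: [3.141, -0.059, 0.0]
ft_force: [-0.1, -0.3, 0.3]
width: 38.3
grasp_force: 0.0
```

Call:
play_rows(
  dp=[
    [0, 0, 0],
    [0, 0, 0],
    [0, 0, 0],
    [0, 0, 0],
    [0, 0, 0],
    [0, 0, 0],
  ],
  yaw=[0, 0, 0, 0, 0, 0],
)

```text
t: 5.28
ee_pos: [537.6, -238.8, 24.3]
orientation: [3.141, -0.058, 0.0]
ft_force: [-0.3, -1.1, -0.1]
width: 9.2
grasp_force: 30.0
```

Call:
play_rows(
  dp=[
    [0, 0.2, 7.1],
    [0, 0.8, 7.1],
    [0, 1.6, 8.7],
    [0, 2.4, 8.6],
    [0.2, 3.1, 8.4],
    [0.2, 3.8, 8.0],
    [0.2, 4.6, 7.7],
    [0.2, 5.1, 7.2],
  ],
  yaw=[0, 0, 0, 0, 0, 0, 0, 0],
)

```text
t: 5.95
ee_pos: [538.5, -216.6, 88.0]
orientation: [3.141, -0.059, 0.001]
ft_force: [0.0, 1.3, -5.7]
width: 9.0
grasp_force: 30.0
```

Call:
play_rows(
  dp=[
    [0.2, 5.8, 6.8],
    [0.2, 6.3, 6.2],
    [0, 2.7, 2.3],
    [0, 1, 0.8],
    [0, 0, 0],
    [0, 0, 0],
  ],
  yaw=[0, 0, 0, 0, 0, 0],
)

```text
t: 6.45
ee_pos: [539.0, -201.4, 103.1]
orientation: [3.141, -0.059, 0.0]
ft_force: [0.2, -0.4, -4.1]
width: 9.1
grasp_force: 30.0
```

```bash
python3 - <<'E'
from h import *
p=shot('scene'); save(p,'s3.png'); c=p['pixels'][60:240,140:360]
cv2.imwrite('pics/s3c.png',cv2.resize(c,None,fx=3,fy=3,interpolation=2)[:,:,::-1])
print(ctrl.get_obs()['ee_pos'],ctrl.get_obs()['ft_force'])
for k in ['kickstand_foot','kickstand_hinge','handle_mid','tablet']:
    for n in [p]:
        for r in models.landmark_of(n,k)[:1]: print(k,r['conf'],r['location'],[atz(n,r['location'],z) for z in (11,28,106)])
E
```

```text
[ 538.90893309 -201.47639848  102.95719551] [ 0.11295731 -1.01192453 -3.98978437]
kickstand_foot 0.75 [240.9, 116.2] [array([ 470.54557419, -343.09589877,   11.        ]), array([ 482.70797828, -319.51386342,   28.        ]), array([ 538.51195   , -211.31393656,  106.        ])]
kickstand_hinge 0.75 [256.3, 152.4] [array([ 524.42393923, -156.05783326,   11.        ]), array([ 535.413832  , -136.54615621,   28.        ]), array([585.83804588, -47.02199093, 106.        ])]
handle_mid 0.83 [264.7, 177.3] [array([560.54639757, -50.74806463,  11.        ]), array([570.75018646, -33.52815898,  28.        ]), array([617.5675708 ,  45.48081986, 106.        ])]
tablet 0.75 [250.6, 149.2] [array([ 530.56777267, -177.62676074,   11.        ]), array([ 541.42396215, -157.64569655,   28.        ]), array([591.23471391, -65.96787262, 106.        ])]
```

View pics/s3c.png

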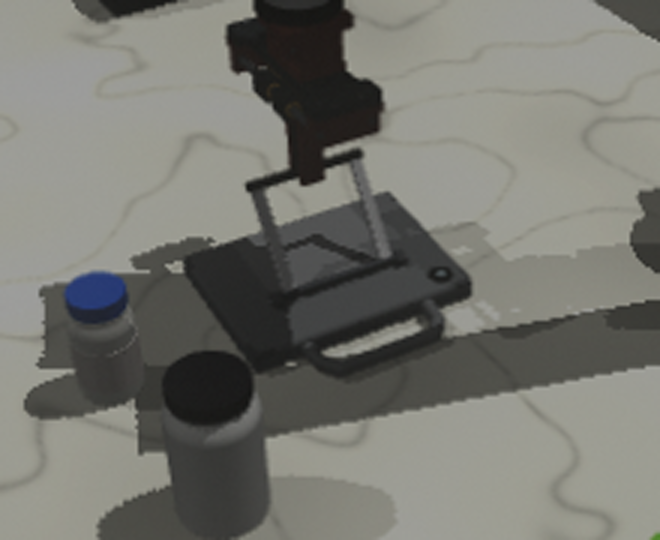

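The foot is up in the gripper, at crop pixel (310,170), and the tablet is still flat. I'll push a little further to confirm the stop.

Call:
play_rows(
  dp=[
    [0, 1.2, 1],
    [0, 1.2, 1],
    [0, 1.2, 1],
    [0, 0, 0],
    [0, 0, 0],
  ],
  yaw=[0, 0, 0, 0, 0],
)

```text
t: 7.12
ee_pos: [538.6, -197.3, 106.1]
orientation: [-3.141, 0.058, 0.001]
ft_force: [0.0, 0.6, -4.4]
width: 9.0
grasp_force: 30.0
```

```bash
cat > pl.py <<'E'
from h import *
import sys
np.set_printoptions(precision=1,suppress=True)
p=shot('top')
H,W=p['range_z'].shape
u,v=np.meshgrid(np.arange(W),np.arange(H))
K=np.array([[p['fx'],0,p['cx']],[0,p['fy'],p['cy']],[0,0,1.]])
n=cv2.undistortPoints(np.stack([u,v],-1).reshape(-1,1,2).astype(float),K,np.array(p['dist_coeffs'],float))[:,0]
z=p['range_z'].reshape(-1)
P=np.stack([n[:,0]*z,-n[:,1]*z,-z],1)@p['Tw'][:3,:3].T+p['Tw'][:3,3]
P=P[z>0]
for y in range(-280,0,10):
    for xr in ((440,465),(620,640)):
        m=(abs(P[:,1]-y)<5)&(P[:,0]>xr[0])&(P[:,0]<xr[1]); print(y,xr,np.median(P[m,2]) if m.any() else None,end=' | ')
    print()
E
python3 pl.py
```

```text
-280 (440, 465) 0.8273576468103556 | -280 (620, 640) 0.3863583517402276 | 
-270 (440, 465) 0.8044015056558464 | -270 (620, 640) 0.8272111898083381 | 
-260 (440, 465) 0.48149998848703035 | -260 (620, 640) 0.3505858499910346 | 
-250 (440, 465) 3.6323528958408815 | -250 (620, 640) 32.97680928156092 | 
-240 (440, 465) 33.06551741909982 | -240 (620, 640) 33.64090871532238 | 
-230 (440, 465) 33.696919789025685 | -230 (620, 640) 33.192790495108284 | 
-220 (440, 465) 33.04497464524263 | -220 (620, 640) 31.692465146485006 | 
-210 (440, 465) 31.730254654009173 | -210 (620, 640) 31.76800655736298 | 
-200 (440, 465) 31.048921191014642 | -200 (620, 640) 31.428250210097985 | 
-190 (440, 465) 30.287581179755307 | -190 (620, 640) 29.729877820976583 | 
-180 (440, 465) 29.526205070303092 | -180 (620, 640) 29.085533279480728 | 
-170 (440, 465) 29.09919699761076 | -170 (620, 640) 28.411866054476036 | 
-160 (440, 465) 28.256140114938376 | -160 (620, 640) 27.000574673832375 | 
-150 (440, 465) 27.034027459264735 | -150 (620, 640) 26.699629611919818 | 
-140 (440, 465) 27.463934587388337 | -140 (620, 640) 25
[... 273 characters left out ...]
 | -100 (620, 640) 23.310252449202096 | 
-90 (440, 465) 23.253101572721334 | -90 (620, 640) 11.797975049878005 | 
-80 (440, 465) 0.9063430439162516 | -80 (620, 640) 0.6544800448424439 | 
-70 (440, 465) 0.7461584665315968 | -70 (620, 640) 0.6130980231720855 | 
-60 (440, 465) 0.3317888695299871 | -60 (620, 640) -0.04309283668300168 | 
-50 (440, 465) 0.550263120650925 | -50 (620, 640) -0.30378537525575666 | 
-40 (440, 465) 0.6187004493980339 | -40 (620, 640) 0.816385376009805 | 
-30 (440, 465) 0.30685672970429323 | -30 (620, 640) 0.545545305080509 | 
-20 (440, 465) 0.7037067584326451 | -20 (620, 640) 0.37804437840554783 | 
-10 (440, 465) 0.16722775786109878 | -10 (620, 640) 0.7347800891926681 |
```

Call:
play_rows(
  dp=[
    [0, -1, -1],
    [0, -1, -1],
    [0, -1, -1],
    [0, 0, -1],
    [0, 0, 0],
    [0, 0, 0],
  ],
  yaw=[0, 0, 0, 0, 0, 0],
)

```text
t: 7.67
ee_pos: [538.9, -201.0, 102.3]
orientation: [3.141, -0.059, 0.0]
ft_force: [-0.5, -1.6, -2.7]
width: 9.0
grasp_force: 30.0
```

```bash
python3 pl.py | awk 'NR%2==0' | cut -c1-80; cat > ks.py <<'E'
from h import *
np.set_printoptions(precision=1,suppress=True)
p=shot('wrist'); save(p,'wks.png')
for k in ['kickstand_foot','kickstand_hinge','tablet','handle_mid']:
    for r in models.landmark_of(p,k)[:1]: print(k,r['conf'],r['location'],dep(p,r['location']))
E
python3 ks.py
```

```text
-270 (440, 465) 0.4095474163992776 | -270 (620, 640) 0.2506187961204773 | 
-250 (440, 465) 1.0811267464217167 | -250 (620, 640) 27.486699358024907 | 
-230 (440, 465) 28.600118090204205 | -230 (620, 640) 28.095986404461314 | 
-210 (440, 465) 28.135876536059186 | -210 (620, 640) 27.3315195877384 | 
-190 (440, 465) 26.621629509005402 | -190 (620, 640) 26.661367330302824 | 
-170 (440, 465) 26.423543981180558 | -170 (620, 640) 25.334006597451378 | 
-150 (440, 465) 24.653178859439606 | -150 (620, 640) 24.657159211194653 | 
-130 (440, 465) 558.14779349639 | -130 (620, 640) 24.009503731977986 | 
-110 (440, 465) 545.9776110567343 | -110 (620, 640) 22.93646911170532 | 
-90 (440, 465) 22.18251793002264 | -90 (620, 640) 9.849429365112087 | 
-70 (440, 465) 0.757388258414494 | -70 (620, 640) 0.9647016499302481 | 
-50 (440, 465) 0.14076804747753613 | -50 (620, 640) 0.36845509389013387 | 
-30 (440, 465) 0.5237246051381703 | -30 (620, 640) -0.014857145395126281 | 
-10 (440, 465) 0.33865183059913306 | -10 (620, 640) 0.27446737375566954 | 
kickstand_foot 0.58 [281.8, 268.7] [ 542.3 -200.9  115.6]
kickstand_hinge 0.79 [192.5, 216.8] [ 544.9 -137.4   33.5]
tablet 0.7 [193.1, 217.2] [ 544.9 -138.1   34.5]
handle_mid 0.71 [87.3, 209.5] [548.1 -50.2  14.7]
```

Call:
play_rows(
  dp=[
    [0, -0.7, -1.2],
    [0, -0.7, -1.2],
    [0, -0.7, -1.2],
    [0, 0, 0],
    [0, 0, 0],
  ],
  yaw=[0, 0, 0, 0, 0],
)

```text
t: 8.38
ee_pos: [539.2, -203.0, 98.7]
orientation: [3.141, -0.059, 0.001]
ft_force: [-0.0, -4.9, 0.8]
width: 9.2
grasp_force: 30.0
```

```bash
python3 pl.py | awk 'NR%3==0' | cut -c1-80;python3 ks.py
```

```text
-260 (440, 465) 0.7342592929679768 | -260 (620, 640) 0.16479195718522988 | 
-230 (440, 465) 24.181990235890908 | -230 (620, 640) 23.909053446387475 | 
-200 (440, 465) 24.110698392457607 | -200 (620, 640) 23.262437578753122 | 
-170 (440, 465) 23.67482988781785 | -170 (620, 640) 23.0529482304961 | 
-140 (440, 465) 24.929762754670833 | -140 (620, 640) 23.012241744461335 | 
-110 (440, 465) 540.4051320081369 | -110 (620, 640) 22.860789834428545 | 
-80 (440, 465) 1.753559574662063 | -80 (620, 640) 0.27694045242753873 | 
-50 (440, 465) 0.47131889288323237 | -50 (620, 640) 0.5590586179514503 | 
-20 (440, 465) 0.21906545223248486 | -20 (620, 640) 0.006171676796952852 | 
kickstand_foot 0.83 [279.2, 265.0] [ 544.1 -201.7  111.2]
kickstand_hinge 0.98 [188.4, 217.2] [ 545.9 -137.3   32.9]
tablet 0.78 [230.4, 206.6] [ 549.3 -165.8   21.2]
handle_mid 0.87 [78.0, 209.8] [549.7 -47.8  15.9]
```

Call:
play_rows(
  dp=[
    [0, 0, 0],
    [0, 0, 0],
    [0, 0, 0],
    [0, 0, 10],
    [0, 0, 30],
    [0, 0, 40],
    [0, 0, 40],
    [0, 0, 30],
  ],
  yaw=[0, 0, 0, 0, 0, 0, 0, 0],
  gripper=0,
)

```text
t: 9.35
ee_pos: [539.3, -202.6, 252.4]
orientation: [3.141, -0.058, 0.004]
ft_force: [-0.7, 0.2, 0.4]
width: 59.0
grasp_force: 0.0
```

```bash
cat >> ks.py <<'E'
H,W=p['range_z'].shape
u,v=np.meshgrid(np.arange(W),np.arange(H))
K=np.array([[p['fx'],0,p['cx']],[0,p['fy'],p['cy']],[0,0,1.]])
n=cv2.undistortPoints(np.stack([u,v],-1).reshape(-1,1,2).astype(float),K,np.array(p['dist_coeffs'],float))[:,0]
z=p['range_z'].reshape(-1)
P=(np.stack([n[:,0]*z,-n[:,1]*z,-z],1)@p['Tw'][:3,:3].T+p['Tw'][:3,3])[z>0]
b=P[(P[:,2]>45)&(P[:,2]<125)&(abs(P[:,0]-540)<70)&(P[:,1]>-230)&(P[:,1]<-110)]
for zz in range(45,125,8):
    m=b[abs(b[:,2]-zz)<4]
    if len(m): print(zz,len(m),np.median(m[:,1]),m[:,0].min(),m[:,0].max())
h=P[(P[:,2]>6)&(P[:,2]<25)&(P[:,1]>-75)&(P[:,1]<-25)&(abs(P[:,0]-545)<35)]
print('handle',len(h),np.percentile(h[:,1],[2,50,98]),np.median(h[:,2]),np.polyfit(h[:,0]-545,h[:,1],1) if len(h)>20 else '')
print(ctrl.get_obs()['ee_pos'])
E
python3 ks.py
```

```text
kickstand_foot 0.65 [281.5, 194.1] [ 541.6 -203.5  109.4]
kickstand_hinge 0.65 [223.4, 177.1] [ 545.5 -137.3   32.5]
tablet 0.86 [249.1, 171.6] [ 548.8 -166.2   21.1]
handle_mid 0.74 [150.4, 177.9] [544.9 -46.4  16.3]
45 51 -150.13940300949952 488.1372948043821 598.6211611079599
53 121 -155.304441324315 487.0716953512558 598.8043271045528
61 131 -161.76948082188056 486.56403043024335 597.9807524822393
69 137 -168.43621915621944 486.7764710174949 598.1250687831864
77 153 -175.20114140310133 486.2526798640315 598.2000063733905
85 153 -181.7979599260373 485.6037574300833 597.603764697699
93 178 -188.72482713323365 486.73233462108976 597.6896793289086
101 147 -194.55387697955047 485.55501554382965 597.2040095915903
109 1293 -202.28347137742603 482.8537405778157 599.1907459853124
handle 704 [-51.6 -46.3 -38.3] 16.318798591117883 [ -0.  -45.8]
[ 538.2 -202.3  248.3]
```

View pics/wks.png

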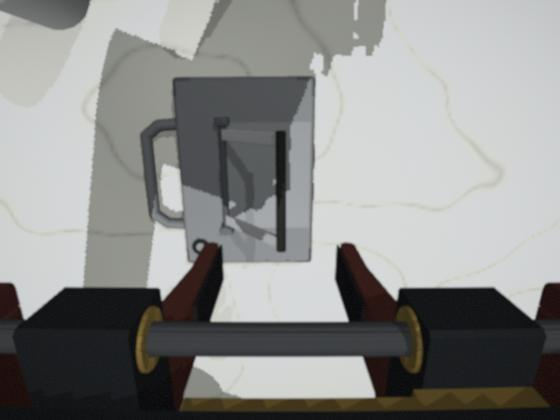

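The kickstand arms slope at about 51.6° and the foot is clear, at pixel (281,190), so the stand is at its stop. The handle is at y ≈ -45.

Call:
play_rows(
  dp=[
    [1.5, 39, 0],
    [1.5, 39, 0],
    [1.5, 39, 0],
    [1.5, 40, 0],
    [0, 0, -40],
    [0, 0, -40],
    [0, 0, -40],
    [0, 0, -40],
  ],
  yaw=[0, 0, 0, 0, 0, 0, 0, 0],
  gripper=0.66,
)

```text
t: 10.27
ee_pos: [543.1, -45.0, 85.6]
orientation: [-3.141, 0.057, 0.004]
ft_force: [0.1, 0.1, -1.0]
width: 32.4
grasp_force: 0.0
```

Call:
play_rows(
  dp=[
    [0, 0, -20],
    [0, 0, 0],
    [0, 0, 0],
    [0, 0, 0],
  ],
  yaw=[0, 0, 0, 0],
)

```text
t: 10.6
ee_pos: [545.0, -45.8, 68.9]
orientation: [-3.141, 0.059, 0.0]
ft_force: [0.9, -0.8, -0.5]
width: 29.8
grasp_force: 0.0
```

```bash
python3 ks.py | grep -v '^[0-9]'; python3 m.py 9 top; python3 pl.py|tail -12
```

```text
kickstand_hinge 0.79 [421.0, 230.3] [ 545.6 -134.6   29.6]
tablet 0.81 [452.5, 223.0] [ 546.8 -158.9   21.4]
handle_mid 0.74 [280.1, 225.1] [548.2 -45.   17.2]
handle 1971 [-50.6 -43.8 -36.8] 16.46105460330719 [ -0.  -43.7]
[545.7 -45.9  70. ]
11.1 [545.  -45.8  68.9] y ang -92.14130344033656 [ 0. -0. -1.] [-0.3  0.1 -0.2] 29.853242503534528
-120 (440, 465) None | -120 (620, 640) None | 
-110 (440, 465) None | -110 (620, 640) None | 
-100 (440, 465) 521.7916703699641 | -100 (620, 640) None | 
-90 (440, 465) 522.1467379102754 | -90 (620, 640) None | 
-80 (440, 465) 522.3545005193837 | -80 (620, 640) None | 
-70 (440, 465) 579.9350044447583 | -70 (620, 640) None | 
-60 (440, 465) 580.8568349802956 | -60 (620, 640) None | 
-50 (440, 465) 580.3353253054233 | -50 (620, 640) 1.5731780621904363 | 
-40 (440, 465) 580.308840517933 | -40 (620, 640) -0.041638896513177315 | 
-30 (440, 465) 582.0791026668348 | -30 (620, 640) 0.581623454024566 | 
-20 (440, 465) 585.4247210429128 | -20 (620, 640) 0.5208167243509365 | 
-10 (440, 465) 583.679170001544 | -10 (620, 640) -0.33210500097703743 |
```

View pics/wks.png

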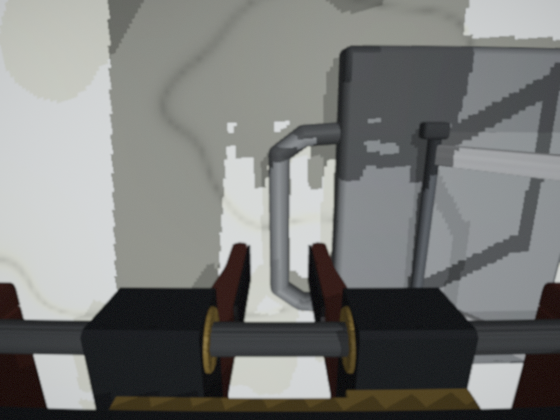

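The handle bar at column 280 sits centred between the fingers at 240 and 320. I'll descend now.

Call:
play_rows(
  dp=[
    [0, 1.5, -22],
    [0, 0, -20],
    [0, 0, -12],
    [0, 0, -6],
    [0, 0, -4],
    [0, 0, 0],
    [0, 0, 0],
  ],
  yaw=[0, 0, 0, 0, 0, 0, 0],
)

```text
t: 11.73
ee_pos: [545.2, -44.3, 4.9]
orientation: [3.141, -0.059, 0.001]
ft_force: [-0.3, -0.9, 0.5]
width: 30.0
grasp_force: 0.0
```

Call:
play_rows(
  dp=[
    [0, 0, 0],
    [0, 0, 0],
    [0, 0, 0],
    [0, 0, 0],
    [0, 0, 0],
    [0, 0, 0],
  ],
  yaw=[0, 0, 0, 0, 0, 0],
  gripper=0.85,
)

```text
t: 12.23
ee_pos: [545.4, -44.8, 5.2]
orientation: [3.141, -0.058, 0.002]
ft_force: [-1.3, -5.4, 6.3]
width: 13.6
grasp_force: 14.9
```

Call:
play_rows(
  dp=[
    [0, 0, 0],
    [0, 0, 0],
    [0, 0, 0],
  ],
  yaw=[0, 0, 0],
)

```text
t: 12.48
ee_pos: [545.4, -44.8, 5.2]
orientation: [3.141, -0.058, 0.002]
ft_force: [-0.4, -5.8, 5.9]
width: 13.4
grasp_force: 14.9
```

Call:
play_rows(
  dp=[
    [0, -0.6, 8.6],
    [0, -1.1, 8.6],
    [0, -1.4, 8.5],
    [-0.1, -1.8, 8.5],
    [-0.1, -2.2, 8.4],
    [-0.1, -2.5, 8.3],
    [-0.1, -2.9, 8.1],
    [-0.1, -3.2, 8.1],
  ],
  yaw=[0, 0, 0, 0, 0, 0, 0, 0],
)

```text
t: 13.15
ee_pos: [544.4, -60.0, 72.7]
orientation: [-3.141, 0.059, -0.001]
ft_force: [0.0, 1.8, -2.1]
width: 13.4
grasp_force: 14.7
```

```bash
cat > th.py <<'E'
from h import *
np.set_printoptions(precision=1,suppress=True)
p=shot('scene'); save(p,'th.png')
H,W=p['range_z'].shape
u,v=np.meshgrid(np.arange(W),np.arange(H))
K=np.array([[p['fx'],0,p['cx']],[0,p['fy'],p['cy']],[0,0,1.]])
n=cv2.undistortPoints(np.stack([u,v],-1).reshape(-1,1,2).astype(float),K,np.array(p['dist_coeffs'],float))[:,0]
z=p['range_z'].reshape(-1)
P=(np.stack([n[:,0]*z,-n[:,1]*z,-z],1)@p['Tw'][:3,:3].T+p['Tw'][:3,3])
for xr in ((590,645),(440,490)):
  for zz in range(10,200,15):
    m=P[(z>0)&(P[:,0]>xr[0])&(P[:,0]<xr[1])&(abs(P[:,2]-zz)<5)&(P[:,1]<0)&(P[:,1]>-400)]
    if len(m): print(xr[0],zz,len(m),np.percentile(m[:,1],[5,50,95]))
c=p['pixels'][30:240,120:370]
cv2.imwrite('pics/thc.png',cv2.resize(c,None,fx=2.8,fy=2.8)[:,:,::-1])
o=ctrl.get_obs();print(o['t'],o['ee_pos'],o['ft_force'],o['width'],o['grasp_force'])
E
python3 th.py
```

```text
590 10 13 [-376.2 -348.6  -26.5]
590 25 44 [-247.9 -239.4 -229.4]
590 40 65 [-211.1 -198.4 -186.9]
590 55 84 [-168.3 -149.2  -94.1]
590 70 203 [-165.2 -104.7  -68.7]
590 85 46 [-199.6 -180.1  -53.6]
590 100 22 [-224.7 -215.9 -204.5]
590 115 21 [-242.4 -238.8 -227.9]
440 10 5 [-381.  -342.9  -66.6]
440 25 10 [-241.2 -233.3 -224.6]
13.2 [545.3 -60.7  74. ] [ 0.7  1.1 -1.6] 13.580878198348714 14.696049392223358
```

View pics/thc.png

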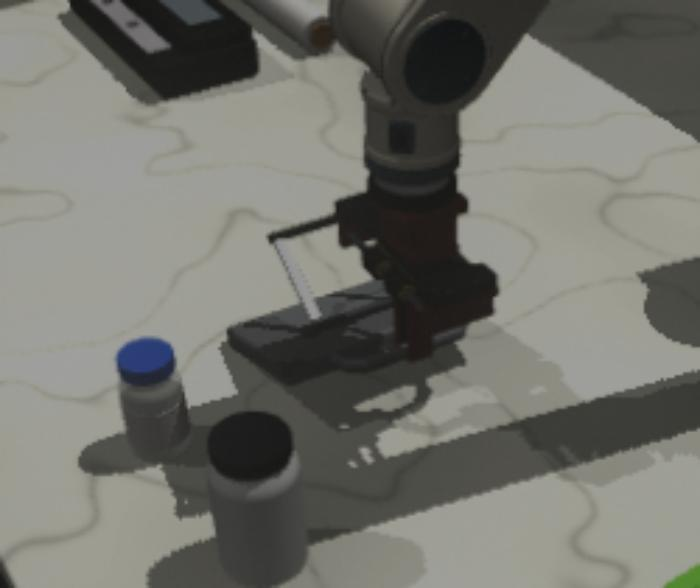

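The view shows the tablet tipping by about 19° about its bottom edge, with the handle in the gripper and the stand open. I'll continue.

Call:
play_rows(
  dp=[
    [-0.2, -7.5, 15.5],
    [-0.2, -8.8, 14.9],
    [-0.3, -10.1, 14.1],
    [-0.3, -11.3, 13.1],
    [-0.4, -12.4, 12.1],
    [-0.4, -13.4, 10.9],
    [-0.5, -14.2, 9.8],
    [-0.5, -15.1, 8.5],
  ],
  yaw=[0, 0, 0, 0, 0, 0, 0, 0],
)

```text
t: 13.87
ee_pos: [542.2, -152.2, 173.0]
orientation: [-3.139, 0.06, -0.003]
ft_force: [-1.9, 6.4, 7.8]
width: 13.4
grasp_force: 13.7
```

```bash
python3 th.py
```

```text
590 10 41 [-380.6 -245.7 -240.7]
590 25 26 [-239.9 -236.3 -233.3]
590 40 27 [-230.3 -227.5 -224.4]
590 55 32 [-221.4 -218.3 -215.7]
590 70 33 [-212.6 -208.4 -205.4]
590 85 34 [-316.8 -200.4 -196.1]
590 100 56 [-291.9 -191.9 -187.3]
590 115 38 [-183.1 -180.8 -177.4]
590 130 31 [-172.  -169.  -166.9]
590 145 82 [-184.4 -176.2 -166.2]
590 160 15 [-165.1 -157.9 -154.3]
590 175 24 [-161.4 -151.3 -147.3]
440 10 27 [-241.7 -239.1 -235.7]
440 25 25 [-234.4 -231.8 -227.3]
440 40 23 [-225.5 -222.1 -218.2]
440 55 26 [-214.5 -211.9 -207.6]
440 70 23 [-206.8 -202.9 -200.1]
440 85 21 [-196.9 -193.6 -190.5]
440 100 31 [-307.  -184.9 -181. ]
440 115 27 [-178.9 -175.5 -172.1]
440 130 23 [-166.7 -164.1 -162.4]
440 145 58 [-178.1 -170.6 -161.7]
440 160 8 [-162.6 -152.9 -150.3]
440 175 1 [-147.1 -147.1 -147.1]
13.9167 [ 542.8 -155.1  174.3] [-5.4  5.1 10.3] 13.234026731295819 13.80100205540657
```

Call:
play_rows(
  dp=[
    [-0.5, -15.8, 9.1],
    [-0.5, -16.3, 5.7],
    [-0.6, -16.8, 4.3],
    [-0.6, -17, 2.8],
    [-0.6, -17.3, 1.3],
    [-0.6, -15, 0],
    [0, 0, 0],
  ],
  yaw=[0, 0, 0, 0, 0, 0, 0],
)

```text
t: 14.5
ee_pos: [538.4, -254.2, 195.1]
orientation: [3.139, -0.061, 0.003]
ft_force: [-1.6, 0.2, 10.1]
width: 13.6
grasp_force: 14.7
```

```bash
python3 th.py
```

```text
590 10 55 [-286.9 -251.5 -248.6]
590 25 53 [-255.2 -251.9 -248.6]
590 40 50 [-253.9 -251.4 -248.1]
590 55 52 [-255.7 -251.1 -247.6]
590 70 51 [-253.3 -251.2 -248.5]
590 85 53 [-253.5 -251.2 -248. ]
590 100 56 [-254.6 -250.2 -247.5]
590 115 52 [-254.  -250.5 -246.2]
590 130 61 [-252.3 -248.3 -244.7]
590 145 54 [-251.9 -248.1 -245.1]
590 160 103 [-264.5 -252.3 -245.5]
590 175 20 [-259.9 -252.6 -249.4]
590 190 28 [-258.7 -252.4 -249.1]
440 10 42 [-249.4 -245.4 -241.3]
440 25 45 [-249.  -245.4 -240.5]
440 40 38 [-249.  -245.1 -242.3]
440 55 46 [-247.2 -244.9 -242.3]
440 70 43 [-248.3 -244.8 -241.3]
440 85 49 [-247.8 -244.9 -240.3]
440 100 47 [-247.5 -244.2 -240.5]
440 115 41 [-246.3 -243.3 -239.1]
440 130 48 [-245.9 -243.5 -239.8]
440 145 43 [-245.9 -243.3 -237.9]
440 160 79 [-257.  -245.  -239.4]
440 175 14 [-252.7 -247.4 -243.6]
440 190 13 [-250.5 -246.9 -243. ]
14.55 [ 538.4 -253.3  195.1] [-2.3 -0.3  8.9] 13.305206128767438 14.728637337684631
```

View pics/thc.png

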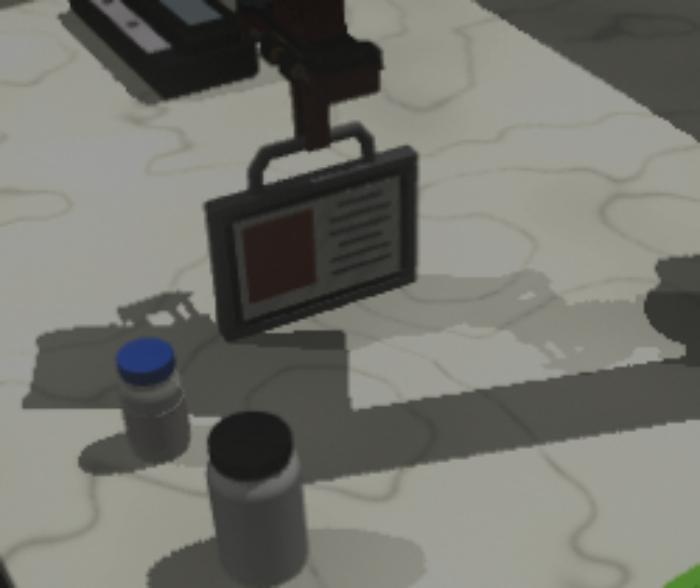

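The tablet is upright on its bottom edge, screen toward the tray. Now I'll lean it back slowly onto the stand.

Call:
play_rows(
  dp=[
    [-0.3, -8, 0.8],
    [-0.3, -8.7, 0.1],
    [-0.3, -8.7, 0],
    [-0.3, -8.7, -0.5],
    [-0.3, -8.6, -0.8],
    [-0.3, -8.5, -1.2],
    [-0.3, -8.5, -1.5],
    [0, 0, 0],
  ],
  yaw=[0, 0, 0, 0, 0, 0, 0, 0],
)

```text
t: 15.22
ee_pos: [535.6, -312.4, 190.1]
orientation: [3.141, -0.06, -0.001]
ft_force: [0.1, -0.1, 1.6]
width: 13.5
grasp_force: 14.7
```

```bash
python3 th.py
```

```text
590 10 52 [-314.  -254.  -249.4]
590 25 64 [-263.1 -258.7 -253.4]
590 40 59 [-265.6 -262.8 -259. ]
590 55 61 [-271.4 -267.1 -263.1]
590 70 59 [-274.7 -271.3 -268. ]
590 85 60 [-278.7 -275.5 -270.7]
590 100 66 [-283.9 -279.1 -274.4]
590 115 66 [-287.8 -283.1 -279.2]
590 130 62 [-291.5 -287.8 -281.9]
590 145 68 [-295.1 -291.9 -287.7]
590 160 78 [-309.2 -296.7 -290.4]
590 175 21 [-310.3 -304.8 -299.9]
590 190 15 [-312.5 -306.5 -303.3]
440 10 33 [-250.9 -246.6 -241.9]
440 25 52 [-255.1 -251.6 -246.8]
440 40 56 [-261.4 -256.  -251.2]
440 55 53 [-265.3 -260.5 -255. ]
440 70 56 [-269.6 -265.1 -261.6]
440 85 55 [-273.9 -268.6 -264.5]
440 100 54 [-276.2 -272.7 -267.3]
440 115 55 [-281.1 -277.6 -271.9]
440 130 60 [-286.  -281.6 -277. ]
440 145 51 [-288.1 -285.2 -280.9]
440 160 67 [-303.4 -290.9 -284.1]
440 175 18 [-303.8 -300.3 -294.1]
440 190 10 [-306.6 -303.9 -297.7]
15.2667 [ 535.7 -311.6  190.2] [-0.8 -0.1  1.3] 13.456667224047914 14.730084389448166
```

Call:
play_rows(
  dp=[
    [-0.2, -5, -1.1],
    [-0.2, -5, -1.3],
    [-0.2, -4, -1.2],
    [-0.1, -4, -1.2],
    [-0.1, -3, -1.0],
    [0, -1.5, -0.5],
    [0, 0, 0],
    [0, 0, 0],
  ],
  yaw=[0, 0, 0, 0, 0, 0, 0, 0],
)

```text
t: 15.93
ee_pos: [535.0, -333.1, 184.2]
orientation: [-3.141, 0.059, 0.001]
ft_force: [-1.6, 0.3, -1.1]
width: 13.7
grasp_force: 14.7
```

```bash
python3 th.py|grep -v ^4
```

```text
590 10 34 [-375.5 -254.5 -250.6]
590 25 68 [-264.  -260.3 -255.7]
590 40 66 [-269.9 -266.8 -262.6]
590 55 62 [-276.8 -272.8 -268.5]
590 70 69 [-282.7 -278.8 -273.5]
590 85 67 [-289.8 -284.7 -281.3]
590 100 69 [-295.1 -290.  -286. ]
590 115 76 [-300.6 -296.4 -291. ]
590 130 77 [-306.4 -302.7 -296.6]
590 145 65 [-312.2 -308.  -304.7]
590 160 50 [-324.6 -315.3 -306.5]
590 175 16 [-330.7 -325.  -320.8]
590 190 9 [-333.6 -330.  -325.4]
15.9833 [ 535.  -333.   184.2] [-1.2 -0.  -1.2] 13.292615915025207 14.727618545293808
```

Call:
play_rows(
  dp=[
    [0, -1, -0.5],
    [0, -1, -0.5],
    [0, -0.5, -0.3],
    [0, 0, 0],
    [0, 0, 0],
  ],
  yaw=[0, 0, 0, 0, 0],
)

```text
t: 16.4
ee_pos: [535.5, -335.1, 183.9]
orientation: [-3.14, 0.059, -0.001]
ft_force: [-2.5, 4.0, 5.7]
width: 13.7
grasp_force: 14.7
```

The force rose, so the foot is on the counter. I'll release and lift away.

Call:
play_rows(
  dp=[
    [0, 0, 0],
    [0, 0, 0],
    [0, 0, 0],
    [0, 0, 0],
    [0, 0, 0],
    [0, 0, 0],
  ],
  yaw=[0, 0, 0, 0, 0, 0],
  gripper=0.6,
)

```text
t: 16.9
ee_pos: [535.3, -335.8, 183.0]
orientation: [3.141, -0.059, 0.0]
ft_force: [0.5, 0.4, 0.1]
width: 35.2
grasp_force: 0.0
```

Call:
play_rows(
  dp=[
    [0, 0, 5],
    [0, 0, 15],
    [0, 0, 30],
    [0, 0, 40],
    [0, 0, 40],
    [0, 0, 20],
    [0, 0, 0],
    [0, 0, 0],
  ],
  yaw=[0, 0, 0, 0, 0, 0, 0, 0],
)

```text
t: 17.57
ee_pos: [535.6, -336.0, 334.7]
orientation: [3.139, -0.059, 0.004]
ft_force: [0.1, -0.3, -0.9]
width: 35.2
grasp_force: 0.0
```

```bash
python3 th.py; python3 - <<'E'
from h import *
np.set_printoptions(precision=1,suppress=True)
for n in ['top','scene']:
    p=shot(n)
    for k,z in {'kickstand_foot':5,'tray':0,'salt_jar':0,'soda_jar':0,'spoon':2}.items():
        for r in models.landmark_of(p,k)[:1]: print(n,k,round(r['conf'],2),atz(p,r['location'],z))
E
```

```text
590 10 39 [-260.7 -255.4 -235. ]
590 25 70 [-264.6 -260.3 -254.6]
590 40 64 [-271.2 -266.8 -261.9]
590 55 68 [-277.5 -272.7 -268.5]
590 70 68 [-283.8 -279.8 -275. ]
590 85 70 [-290.1 -285.3 -281.9]
590 100 75 [-295.8 -289.6 -286.2]
590 115 72 [-301.1 -296.4 -291.4]
590 130 80 [-308.6 -303.4 -297.7]
590 145 74 [-313.2 -309.7 -305. ]
590 160 42 [-323.9 -317.5 -310.9]
590 175 19 [-330.7 -325.4 -318.9]
590 190 7 [-336.6 -332.4 -328.1]
440 10 30 [-252.3 -249.3 -244.7]
440 25 57 [-258.7 -254.3 -250.4]
440 40 53 [-266.7 -260.9 -256.8]
440 55 55 [-270.5 -267.2 -262.3]
440 70 60 [-279.8 -274.1 -269.8]
440 85 53 [-284.3 -280.2 -274.9]
440 100 60 [-289.9 -284.7 -280.5]
440 115 62 [-296.5 -290.7 -285.5]
440 130 59 [-303.1 -297.7 -292.9]
440 145 58 [-308.3 -302.9 -298.1]
440 160 31 [-318.6 -311.4 -305.2]
440 175 18 [-325.  -322.3 -317.9]
440 190 7 [-331.4 -326.5 -322.7]
17.6167 [ 534.9 -335.5  332.8] [ 0.   0.4 -0.8] 35.04133724486395 0.0
top tray 0.98 [516.2 374.7   0. ]
top salt_jar 0.91 [752.5  35.2   0. ]
top soda_jar 0.68 [ 766.9 -145.3    0. ]
top spoon 0.24 [ 547.6 -329.7    2. ]
scene tray 0.71 [508.3 378.2   0. ]
scene salt_jar 0.76 [744.7  27.    0. ]
scene spoon 0.81 [727.2 198.    2. ]
```

View pics/thc.png

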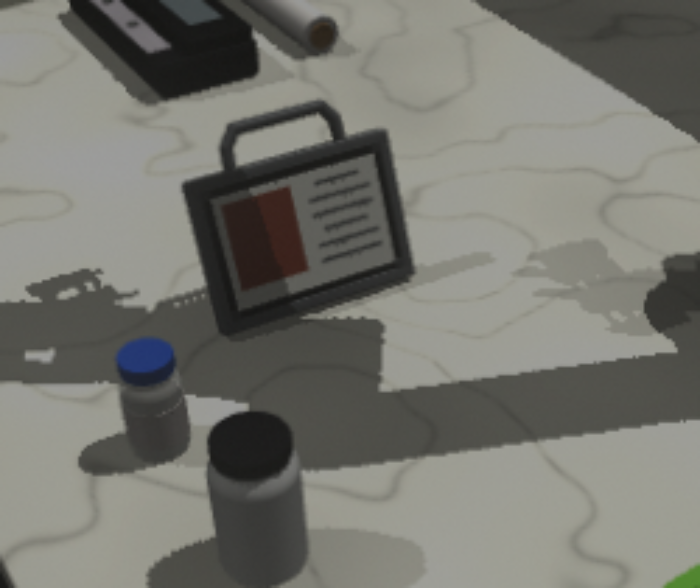

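The tablet stands at about 22°, facing the tray, with the gripper clear and the other objects in place.

```bash
python3 -c "
from workcell import ticket
print(ticket.close_job())"
```

```text
the job is handed in; nothing more can be done
None
```

The job is handed in (no verdict was returned): the kickstand is folded out to its stop and the tablet stands on it, leaning back about 22° with its screen facing the tray, and the tray, jars and spoon look unmoved.

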